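# Sweep the clips and the pigment jar into the tray

## Task

Clear the table between clients: with the fingertips, sweep the pink clip, the teal clip and the little pink pigment jar along the table and in through the open side of the white tray, until all three lie wholly inside it with nothing sticking out of the mouth and the jar still upright. Push them only; do not pick up or lift any of them. Leave the two polish bottles, the buffer block and the glass dish standing where they are.

Things in the scene. Friction and masses are not known exactly. Their poses are not given: they have to be found in the camera images.
- sweep_tray: fixed white plastic tray, 190 (x) by 150 mm (y). Walls 28 mm high, 6 mm thick at -x, +x and -y; the whole +y side is its open mouth, 178 mm wide. Floor 2 mm thick, bevelled to the table over the last 24 mm at the mouth. Origin: centre of the outline, at table height; inside x -89..89, y -69..75 mm. y points out of the mouth, to the robot's left within 0.25 rad
- tray_mouth (a point): middle of the edge of the open mouth of the tray, 2 mm above the table (75 mm along tray y from its origin); axes as the tray
- pink_clip: pink plastic soak-off clip lying on the surface, 16 x 54 x 17 mm (x, y, z), about 15 g, slides freely. Origin: centre of its underside; y runs along its length, z up
- pink_clip_end_a (a point): middle of the end face of the pink clip at its +y end, 25 mm from its centre and 8 mm above its underside
- pink_clip_end_b (a point): middle of the end face of the pink clip at its -y end, 25 mm from its centre and 8 mm above its underside
- teal_clip: teal green plastic soak-off clip lying on the surface, 16 x 54 x 17 mm (x, y, z), about 15 g, slides freely. Origin: centre of its underside; y runs along its length, z up
- teal_clip_end_a (a point): middle of the end face of the teal clip at its +y end, 25 mm from its centre and 8 mm above its underside
- teal_clip_end_b (a point): middle of the end face of the teal clip at its -y end, 25 mm from its centre and 8 mm above its underside
- pink_jar: small closed round pigment jar, pink with a white screw lid, 32 mm across at the lid (28 mm at the foot), 23 mm high, about 22 g, standing upright; slides freely. Origin: centre of its underside, z up
- red_polish: red nail polish bottle with a black cap, 27 x 34 x 74 mm, standing beyond the work; bystander. Origin: centre of its underside
- blue_polish: blue nail polish bottle with a white cap, 27 x 34 x 88 mm, standing behind the tray (to the robot's right); bystander. Origin: centre of its underside
- buffer: lilac buffer block, 26 x 93 x 25 mm, y along its length, lying to the left of the work; bystander. Origin: centre of its underside
- glass_dish: faceted glass dish, 52 mm across, 21 mm high, standing to the left of the work; bystander. Origin: centre of its underside

How it is judged:
By the outcome, as a careful person would: the job done as asked, in the order asked, and still so for the second after the job is handed in, with the robot touching nothing.
It also fails if it takes over 64 s, if anything falls off the work surface, if the arm or the gripper's body presses on something with over 40 N, if the wrist force passes 120 N, or if a joint passes its speed limit or range.

## Robot

A 6-joint arm with a two-finger parallel gripper is mounted at the origin on a cart in front of the work surface, level with it; the furniture and walls round the work are solid. World frame = base frame: x ahead of the robot, y to its left, z up, the work surface at z = 0. Lengths are in m, angles in rad, forces in N, time in s.
With the tool pointing down it reaches from about 0.325 to 0.9 m from the base axis. Payload 3.5 kg.
Tool frame: the origin (TCP) lies midway between the tips of the shut fingers; the grasp point (between the pads) lies 19 mm behind it; z points along the fingers, y is the direction in which the jaws open and shut (so a half turn about z gives the same grasp; the last joint's range is limited). The gripper opens to 85 mm and grips with 20 to 120 N. Pads are 22 mm wide; open, the fingers measure 114 mm over their backs; the gripper's body (76 mm by 85 mm) begins 54 mm behind the grasp point. The pads swing forward as they close: fully open they stand 13 mm farther back than shut.
Start: joints at [1.066, 0.276, -0.026, 1.268, 0, 1.467], TCP at [0.244, 0.575, 0.231] pointing down, gripper open.
Joint ranges: [-3.12, 3.12], [-0.85, 1.88], [-1.08, 1.24], [-1.95, 2.15], [-1.57, 1.53], [-3.14, 3.14]. Speed limits (rad/s): [2.57, 2.57, 3.14, 3.14, 3.14, 3.14].

## Interface

Orientations are given as a rotation vector (axis times angle).
In Python, from rig import ctrl, imaging, look_for gives the robot as it stands.
- The arm moves only by the tool step_arm, never from a script. Its argument "moves" is a list of rows, each a list of 7 numbers: the turn, a rotation vector about the tool's x, y, z normalised to -1 to 1, where 1 is 360 degrees, then the shift along the tool's x, y, z normalised to -1 to 1, where 1 is 0.2 m, then the opening, from -1 (shut) to 1 (fully open). A call has 1 to 12 rows; each row is the pose to reach, as a shift and turn from the pose commanded when the call began, along the tool's axes at that moment, turning the shorter way round; what a row does not reach only later rows make up. A row lasts 1/10 s, in which the tool goes at most 50 mm and 8.59 degrees, less where a joint would pass 70% of its speed; a pose out of reach is approached as far as the arm can. A call with a number of a shift or a turn outside -1 to 1 is refused whole. A call with a gripper value outside its range is refused whole. The fingers move at their own pace and stop on an object; "force" is the grip in N (left out, the last holds). Time passes only in rows, so rows that repeat a pose let the fingers close. It gives the time, the measured TCP pose, the force and the opening at its end, in the units of the state.
- ctrl.sense(): the state, without advancing time (a new reading comes with each control period).
- imaging.camera(name): name is "scene" or "side" or "wrist"; returns (picture, depth): 384x512x3 uint8, blue, green, red; 384x512 float32, m along the optical axis (not along the pixel's ray), 0 where there is no reading.
- imaging.camera_params(name): a dict with "fov_y" (degrees; the focal length in pixels is half the picture's height over the tangent of half this angle, whatever the lens; pixels are square), "cx", "cy" (the principal point, pixels), "R" (3x3) and "t" (3): a world point X has camera coordinates R X + t. Camera axes: x right, y down, z forward; pixel columns grow to the right and rows downward; lengths in m; the calibration is good to about 2 mm. The wrist camera is an equidistant fisheye: a pixel r from the principal point sees the ray r / f radians off the axis. A picture is of the moment at which its call begins: read the wrist's pose just before it. camera_params takes no time and is no camera call; for the wrist camera it gives the pose at the moment of the call.
- ctrl.close_job(): hands the job in, once; it reports no verdict.
Trained networks look in the newest picture that a camera, given by its name, has taken for a name from the list of things; names that differ only in an ending like _2 or _b are one class to them, and where a whole thing is asked for, a point or a joint stands for the part that bears it (a point fixed in the world has none). Each returns a list of dicts, best first, with "score" (0 to 1); they miss things now and then, are a little off and sometimes report something else, mostly with a low value. They report only what shows in the picture. A call takes as long as a camera call.
- look_for(camera, target): "at" ([x, y, z] in m, in the coordinates of the camera as it stood for that picture, good to about 4 mm: the middle of the surface that is visible of it).
The state is a dict: "time": time; "joints": joint angles; "joint_vel": joint speeds; "joint_torque": joint torques, N m; "position": TCP position; "eef_rot": TCP orientation; "force": force on the tool from outside, world axes, zero at the start; "moment": the same for the moment, N m; "grip_width": opening from 0.0 (shut) to 1.0 (fully open).
Only numpy, scipy, OpenCV 4.12 (cv2) and the standard library are available. Lean on these libraries where they do the work, as an engineer would, in place of code of your own. Each camera call takes 0.05 s, during which the arm holds its last target.

## Working session

There is one attempt and no reset: what is moved stays moved. The work goes in short steps, Python scripts to look and compute and a tool call to move; the robot and the scene stay as the last step left them, time stands still between calls to the robot, and variables do not carry over. Pictures are saved under pics/ and viewed, and the job is handed in when it is done.

Besides the shell and the picture viewer there is one more tool, called after "Request:" as name([rows], argument=value, ...), one row to a line, values as JSON. step_arm: Moves the arm, as the interface text tells. Its arguments: {"type":"object","properties":{"moves":{"type":"array","items":{"type":"array","items":{"type":"number"}}},"force":{"type":"number"}},"required":["moves"]}

```bash
ls; mkdir -p pics
cat > h.py <<'E'
import numpy as np, cv2
from rig import ctrl, imaging, look_for
def px2w(P,dep,u,v):
    f=192/np.tan(np.radians(P['fov_y'])/2)
    d=dep[int(v),int(u)]
    c=np.array([(u-P['cx'])/f*d,(v-P['cy'])/f*d,d])
    return np.array(P['R']).T@(c-np.array(P['t']))
def c2w(P,c): return np.array(P['R']).T@(np.array(c)-np.array(P['t']))
def w2px(P,X):
    f=192/np.tan(np.radians(P['fov_y'])/2)
    c=np.array(P['R'])@np.array(X)+np.array(P['t'])
    return P['cx']+f*c[0]/c[2],P['cy']+f*c[1]/c[2]
E
python3 - <<'E'
from h import *
s=ctrl.sense();print({k:np.round(v,3) for k,v in s.items()})
for n in['scene','side']:
    im,d=imaging.camera(n);P=imaging.camera_params(n)
    cv2.imwrite(f'pics/{n}0.png',im);np.save(f'pics/{n}0.npy',d)
    print(n,P['fov_y'],np.round(-np.array(P['R']).T@P['t'],3))
    for t in['sweep_tray','tray_mouth','pink_clip','teal_clip','pink_jar','pink_clip_end_a','teal_clip_end_a','red_polish','blue_polish','buffer','glass_dish']:
        print(t,[(np.round(c2w(P,r['at']),3).tolist(),round(r['score'],2)) for r in look_for(n,t)[:3]])
print(ctrl.sense()['time'])
E
```

```text
pics
{'time': np.float64(0.0), 'joints': array([ 1.066,  0.277, -0.028,  1.268,  0.   ,  1.467]), 'joint_vel': array([ 0.001,  0.001, -0.001,  0.   , -0.002,  0.001]), 'joint_torque': array([ 1.0000e-03, -4.4551e+01,  2.9520e+01,  1.6000e-02, -0.0000e+00,
       -0.0000e+00]), 'position': array([0.244, 0.575, 0.23 ]), 'eef_rot': array([-6.270e-01, -3.078e+00,  3.000e-03]), 'force': array([-0.448, -0.041, -0.67 ]), 'moment': array([-0.009, -0.025, -0.007]), 'grip_width': np.float64(1.001)}
scene 53.37617045810444 [ 0.058 -0.601  0.679]
sweep_tray [([0.541, -0.22, 0.002], 0.59)]
tray_mouth [([0.542, -0.223, -0.001], 0.88)]
pink_clip [([0.634, 0.097, 0.013], 0.64)]
teal_clip [([0.526, 0.038, 0.01], 0.59)]
pink_jar []
pink_clip_end_a [([0.636, 0.098, 0.012], 0.53)]
teal_clip_end_a []
red_polish [([0.771, -0.06, 0.033], 0.75)]
blue_polish [([0.486, -0.425, 0.038], 0.94)]
buffer [([0.512, 0.296, 0.025], 0.84), ([0.542, -0.22, -0.002], 0.54), ([0.635, 0.097, 0.009], 0.25)]
glass_dish [([0.634, 0.291, 0.016], 0.47)]
side 45.27980378866245 [ 0.29  -1.287  0.916]
sweep_tray [([0.547, -0.222, 0.004], 0.55)]
tray_mouth [([0.544, -0.217, 0.001], 0.79), ([0.769, -0.06, 0.028], 0.16)]
pink_clip [([0.641, 0.096, 0.009], 0.38), ([0.441, 0.065, 0.02], 0.16)]
teal_clip [([0.524, 0.038, 0.01], 0.4)]
pink_jar [([0.437, 0.064, 0.023], 0.59)]
pink_clip_end_a [([0.637, 0.095, 0.006], 0.63), ([0.44, 0.063, 0.022], 0.25)]
teal_clip_end_a [([0.525, 0.042, 0.015], 0.52)]
red_polish []
blue_polish [([0.484, -0.424, 0.039], 0.78)]
buffer []
glass_dish [([0.637, 0.287, 0.015], 0.42)]
1.2
```

View pics/scene0.png

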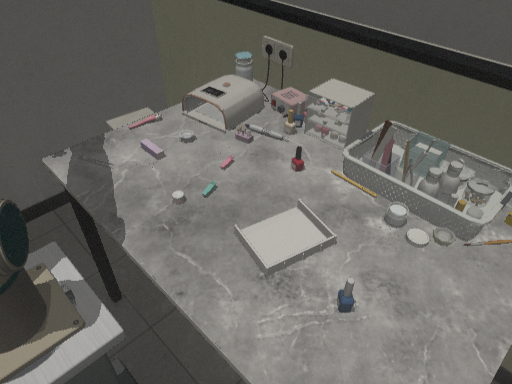

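View pics/side0.png

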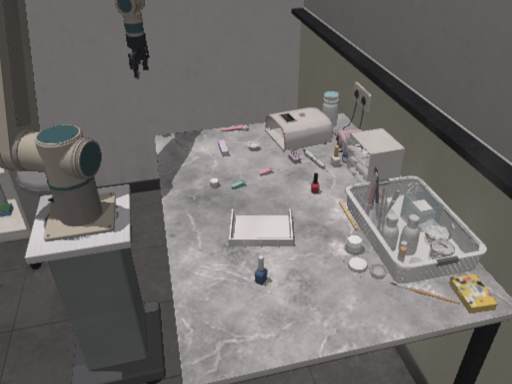

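Run:
```python
from h import *
# rectified top view from scene & side using depth (world map), 1mm/px : x up, y left
for n in['scene','side']:
    im=cv2.imread(f'pics/{n}0.png');d=np.load(f'pics/{n}0.npy');P=imaging.camera_params(n)
    f=192/np.tan(np.radians(P['fov_y'])/2)
    v,u=np.mgrid[:384,:512]
    c=np.stack([(u-P['cx'])/f*d,(v-P['cy'])/f*d,d],-1)
    W=(c-np.array(P['t']))@np.array(P['R'])
    np.save(f'pics/W_{n}0.npy',W)
    ok=(d>0)&(W[...,2]<.12)&(W[...,2]>-.03)
    out=np.full((520,760,3),60,np.uint8)
    r=((0.85-W[...,0])*1000).round().astype(int);q=((0.36-W[...,1])*1000).round().astype(int)
    # rows = x from .85 to .33 ; cols = y .36..-.40
    o=ok&(r>0)&(r<519)&(q>0)&(q<759)
    for dr in(0,1):
        for dq in(0,1): out[r[o]+dr,q[o]+dq]=im[o]
    cv2.imwrite(f'pics/top_{n}0.png',out)
    flat=(W[...,2]>0.006)&(W[...,2]<.04)&ok
    hsv=cv2.cvtColor(im,cv2.COLOR_BGR2HSV)
    for nm,(cx,cy) in dict(pink=(.636,.097),teal=(.525,.038),jar=(.437,.064)).items():
        m=flat&(np.hypot(W[...,0]-cx,W[...,1]-cy)<.045)
        p=W[m];
        if len(p)<5: continue
        rect=cv2.minAreaRect(p[:,:2].astype(np.float32)*1000)
        print(n,nm,len(p),np.round(rect[0]),np.round(rect[1]),round(rect[2],1),'z',np.round(np.percentile(p[:,2],[50,98]),4))
    t=ok&(W[...,2]>.015)&(W[...,2]<.034)&(W[...,1]<-.1)&(W[...,0]>.38)&(W[...,0]<.7)&(W[...,1]>-.39)
    rect=cv2.minAreaRect(W[t][:,:2].astype(np.float32)*1000);print('tray',rect, )
```

```text
scene pink 72 [638.  98.] [56. 19.] 16.2 z [0.0135 0.0175]
scene teal 96 [523.  41.] [53. 19.] 20.5 z [0.0138 0.0176]
scene jar 125 [442.  67.] [30. 31.] 4.3 z [0.0214 0.0244]
tray ((542.5200805664062, -216.18362426757812), (150.4465789794922, 192.3467559814453), 76.17909240722656)
side pink 39 [639.  98.] [52. 23.] 11.4 z [0.0136 0.0189]
side teal 51 [524.  41.] [55. 18.] 14.1 z [0.0128 0.0188]
side jar 67 [442.  67.] [36. 29.] 69.3 z [0.0201 0.0262]
tray ((542.9320068359375, -215.7349090576172), (155.37399291992188, 192.66897583007812), 75.77983093261719)
```

The scene picture shows the tray at about (285,238) with its mouth facing the clips. The pink clip is at (227,162), teal at (209,189), jar at (178,197), and the bystanders are clear of the lanes. The side view agrees with this. Next I'll check the tray angle in a rectified view and work out the tool axes.

```bash
cat >> h.py <<'E'
from scipy.spatial.transform import Rotation as Ro
TC=np.array([.5427,-.216]); TA=np.radians(-14.0)
tx=np.array([np.cos(TA),np.sin(TA)]); ty=np.array([-np.sin(TA),np.cos(TA)])
def tr2w(a,b): return TC+tx*a/1000+ty*b/1000
def w2tr(p): p=np.array(p)[:2]-TC; return np.array([p@tx,p@ty])*1000
def toolR(deg): # tool pointing down; tool +x heading = deg (world)
    a=np.radians(deg); X=np.array([np.cos(a),np.sin(a),0]); Z=np.array([0,0,-1.]); return np.stack([X,np.cross(Z,X),Z],1)
def rows(R0,p0,wps,g):
    out=[]
    for x,y,z,deg in wps:
        dp=R0.T@(np.array([x,y,z])-p0)/.2
        rv=Ro.from_matrix(R0.T@toolR(deg)).as_rotvec()/(2*np.pi)
        out.append([round(float(k),4)+0. for k in list(rv)+list(dp)]+[g])
    return out
E
python3 - <<'E'
from h import *
s=ctrl.sense();R=Ro.from_rotvec(s['eef_rot']).as_matrix();print(R.round(3))
print('heading tool x',np.degrees(np.arctan2(R[1,0],R[0,0])))
for p in[(.638,.098),(.5235,.041),(.442,.067)]:print(w2tr(p))
for n in['scene','side']:
    im=cv2.imread(f'pics/{n}0.png');P=imaging.camera_params(n)
    for z,c in((.028,(0,0,255)),):
        pts=[w2px(P,[*tr2w(a,b),z]) for a,b in[(-95,75),(-95,-75),(95,-75),(95,75)]]
        cv2.polylines(im,[np.array(pts).round().astype(int)],False,c,1)
    for (x,y),an in(((.638,.098),15),((.5235,.041),18)):
        a=np.radians(an);e=np.array([np.cos(a),np.sin(a)])*.027;w=np.array([-np.sin(a),np.cos(a)])*.008
        pts=[w2px(P,[*(np.array([x,y])+i*e+j*w),.017]) for i,j in((1,1),(1,-1),(-1,-1),(-1,1))]
        cv2.polylines(im,[np.array(pts).round().astype(int)],True,(0,0,0),1)
    y0,x0=(130,130) if n=='scene' else(150,180)
    cv2.imwrite(f'pics/chk_{n}.png',cv2.resize(im[y0:y0+145,x0:x0+195],None,fx=4,fy=4,interpolation=cv2.INTER_NEAREST))
E
```

```text
[[-0.92   0.391 -0.   ]
 [ 0.391  0.92  -0.   ]
 [ 0.    -0.    -1.   ]]
heading tool x 156.97834411873228
[ 16.5057075 327.7280147]
[-80.80360511 244.72110126]
[-166.17267609  250.23215565]
```

View pics/chk_scene.png

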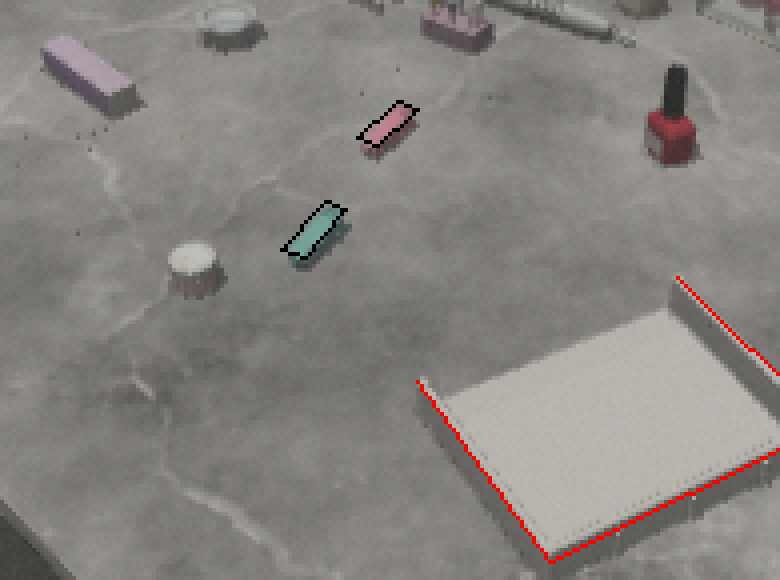

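View pics/chk_side.png

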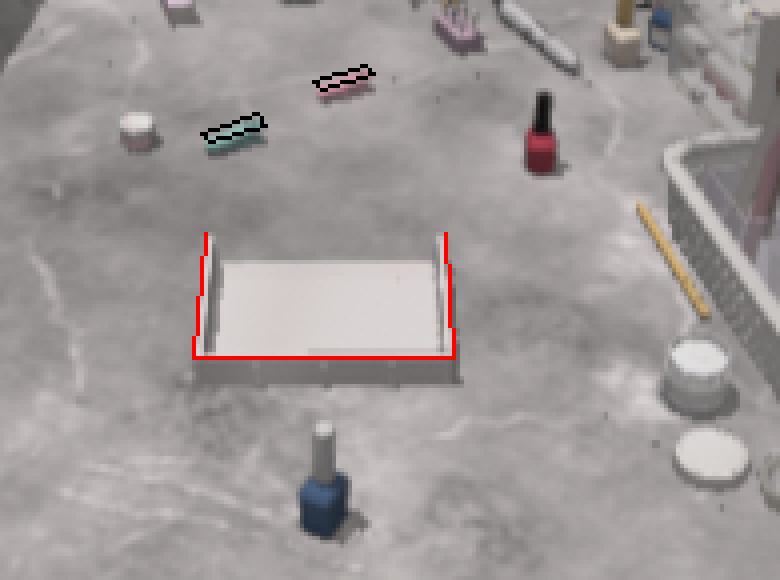

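The outline overlays match the tray and both clips to within about 2 mm. I'll go to behind the pink clip, with the fingers about 25 mm apart as a two-tip rake.

Run:
```python
from h import *
p0=np.array([.244,.575,.230]);H0=157
A=np.array([.626,.1415,.10,105])
P0=np.array([*p0,H0])
R=toolR(H0);p=p0
for k in(1,2,3):
    f=[1/3,2/3,1][k-1]; w=P0+(A-P0)*f
    print(rows(R,p,[w],-.4)); R=toolR(w[3]);p=w[:3]
```

```text
[[0.0, 0.0, 0.0481, -0.8684, -0.4163, 0.2167, -0.4]]
[[0.0, 0.0, 0.0481, -0.953, -0.1387, 0.2167, -0.4]]
[[0.0, 0.0, 0.0481, -0.951, 0.1515, 0.2167, -0.4]]
```

Request:
step_arm([
  [0,0,0.024,-0.434,-0.208,0.108,-0.4],
  [0,0,0.048,-0.868,-0.416,0.217,-0.4],
  [0,0,0.048,-0.868,-0.416,0.217,-0.4],
  [0,0,0.048,-0.868,-0.416,0.217,-0.4],
  [0,0,0.048,-0.868,-0.416,0.217,-0.4],
], force=40)

```text
time: 1.7
position: [0.3738, 0.4263, 0.1863]
eef_rot: [1.092, 2.946, -0.006]
force: [-0.6, -0.6, -0.4]
grip_width: 0.302
```

Request:
step_arm([
  [0,0,0.048,-0.953,-0.139,0.217,-0.4],
  [0,0,0.048,-0.953,-0.139,0.217,-0.4],
  [0,0,0.048,-0.953,-0.139,0.217,-0.4],
  [0,0,0.048,-0.953,-0.139,0.217,-0.4],
  [0,0,0.048,-0.953,-0.139,0.217,-0.4],
])

```text
time: 2.2
position: [0.5017, 0.2829, 0.1434]
eef_rot: [1.521, 2.748, -0.002]
force: [-0.7, 0.8, 0.0]
grip_width: 0.3
```

Request:
step_arm([
  [0,0,0.048,-0.951,0.152,0.217,-0.4],
  [0,0,0.048,-0.951,0.152,0.217,-0.4],
  [0,0,0.048,-0.951,0.152,0.217,-0.4],
  [0,0,0.048,-0.951,0.152,0.217,-0.4],
  [0,0,0.048,-0.951,0.152,0.217,-0.4],
  [0,0,0.048,-0.951,0.152,0.217,-0.4],
])

```text
time: 2.8
position: [0.6267, 0.1424, 0.1009]
eef_rot: [-1.91, -2.493, 0.0]
force: [-0.4, -0.7, 0.1]
grip_width: 0.301
```

Run:
```python
from h import *
s=ctrl.sense();R=Ro.from_rotvec(s['eef_rot']).as_matrix();print(s['time'],s['position'],np.degrees(np.arctan2(R[1,0],R[0,0])),s['grip_width'],s['joints'])
im,d=imaging.camera('wrist');cv2.imwrite('pics/w1.png',im)
im,d=imaging.camera('side');cv2.imwrite('pics/s1.png',cv2.resize(im[100:245,180:375],None,fx=4,fy=4))
P=imaging.camera_params('wrist');print({k:np.round(v,3) for k,v in P.items()})
```

```text
2.8 [0.62668849 0.14236268 0.1008746 ] 105.08191170494632 0.3014697585500528 [ 1.22420447e-01  3.98258913e-01 -1.44356875e-01  1.02912792e+00
  9.24559532e-04  1.42998690e+00]
{'fov_y': np.float64(65.706), 'cx': np.float64(252.561), 'cy': np.float64(193.2), 'R': array([[ 0.965,  0.262, -0.   ],
       [ 0.248, -0.913,  0.323],
       [ 0.085, -0.312, -0.946]]), 't': array([-0.642, -0.025,  0.25 ])}
```

View pics/w1.png

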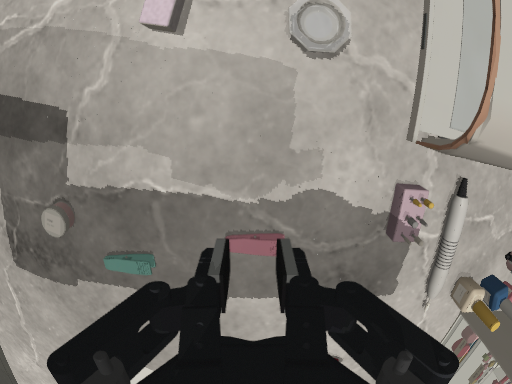

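View pics/s1.png

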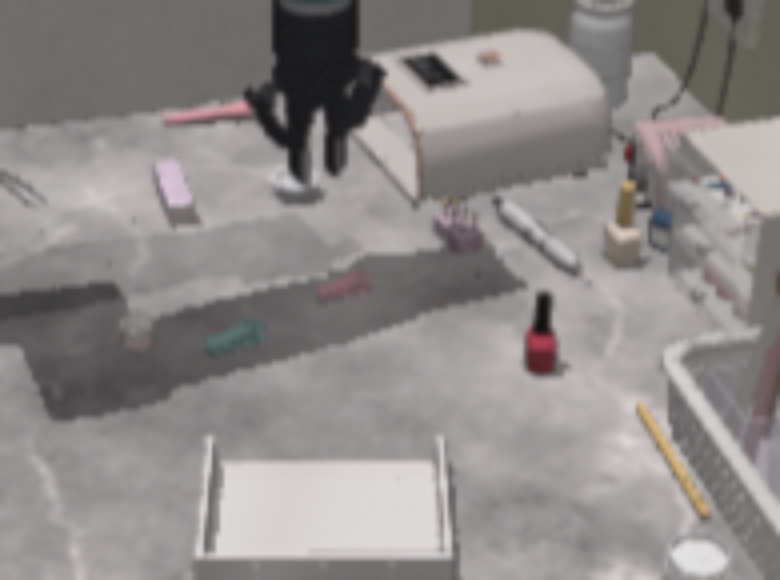

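The wrist view shows the pink clip at (256,243), square to the rake and centred between the fingertips. I'll lower the rake and push along an arc into the mouth.

```bash
cat > plan.py <<'E'
from h import *
def clip_path(c0,h0,s1,L,h1,tyend,step=15,off=19,pre=25,z=.006):
    # returns rake waypoints
    out=[];c=np.array(c0,float);h=h0;s=-pre
    u=lambda a:np.array([np.cos(np.radians(a)),np.sin(np.radians(a))])
    c=c-u(h0)*pre/1000
    while True:
        for _ in range(step):
            s+=1; f=np.clip((s-s1)/L,0,1); h=h0+(h1-h0)*f; c=c+u(h)/1000
            if w2tr(c)[1]<=tyend and s>0: break
        out.append([*(c-u(h)*off/1000),z,h+180])
        if w2tr(c)[1]<=tyend: break
    return out,c
def show(wps,start,g,n=12):
    R=toolR(start[3]);p=np.array(start[:3])
    for i in range(0,len(wps),n):
        ch=wps[i:i+n]
        print([[round(v,3) for v in r] for r in rows(R,p,ch,g)])
        print('   ends at',np.round(ch[-1],4))
        R=toolR(ch[-1][3]);p=np.array(ch[-1][:3])
E
python3 - <<'E'
from plan import *
w,c=clip_path((.638,.098),-75,10,100,-104,-50)
print(len(w),w2tr(c)); show(w,[.6265,.142,.006,105],-.4)
E
```

```text
28 [ 45.88293778 -50.86530633]
[[0.0, 0.0, 0.0, -0.082, -0.001, 0.0, -0.4], [0.0, 0.0, 0.0, -0.157, -0.001, 0.0, -0.4], [0.0, 0.0, 0.008, -0.233, 0.002, 0.0, -0.4], [0.0, 0.0, 0.02, -0.308, 0.002, 0.0, -0.4], [0.0, 0.0, 0.032, -0.383, -0.003, 0.0, -0.4], [0.0, 0.0, 0.044, -0.457, -0.014, 0.0, -0.4], [0.0, 0.0, 0.056, -0.531, -0.031, 0.0, -0.4], [0.0, 0.0, 0.069, -0.603, -0.053, 0.0, -0.4], [0.0, 0.0, 0.081, -0.673, -0.08, 0.0, -0.4], [0.0, 0.0, 0.081, -0.739, -0.117, 0.0, -0.4], [0.0, 0.0, 0.081, -0.804, -0.153, 0.0, -0.4], [0.0, 0.0, 0.081, -0.87, -0.19, 0.0, -0.4]]
   ends at [ 6.349e-01 -3.580e-02  6.000e-03  7.600e+01]
[[0.0, 0.0, 0.0, -0.075, 0.0, 0.0, -0.4], [0.0, 0.0, 0.0, -0.15, 0.0, 0.0, -0.4], [0.0, 0.0, 0.0, -0.225, 0.0, 0.0, -0.4], [0.0, 0.0, 0.0, -0.3, 0.0, 0.0, -0.4], [0.0, 0.0, 0.0, -0.375, 0.0, 0.0, -0.4], [0.0, 0.0, 0.0, -0.45, 0.0, 0.0, -0.4], [0.0, 0.0, 0.0, -0.525, 0.0, 0.0, -0.4], [0.0, 0.0, 0.0, -0.6, 0.0, 0.0, -0.4], [0.0, 0.0, 0.0, -0.675, 0.0, 0.0, -0.4], [0.0, 0.0, 0.0, -0.75, 0.0, 0.0, -0.4], [0.0, 0.0, 0.0, -0.825, 0.0, 0.0, -0.4], [0.0, 0.0, 0.0, -0.9, 0.0, 0.0, -0.4]]
   ends at [ 5.914e-01 -2.105e-01  6.000e-03  7.600e+01]
[[0.0, 0.0, 0.0, -0.075, 0.0, 0.0, -0.4], [0.0, 0.0, 0.0, -0.15, 0.0, 0.0, -0.4], [0.0, 0.0, 0.0, -0.225, 0.0, 0.0, -0.4], [0.0, 0.0, 0.0, -0.245, 0.0, 0.0, -0.4]]
   ends at [ 5.795e-01 -2.580e-01  6.000e-03  7.600e+01]
```

Request:
step_arm([
  [0,0,0,0,0,0.15,-0.4],
  [0,0,0,0,0,0.3,-0.4],
  [0,0,0,0,0,0.4,-0.4],
  [0,0,0,0,0,0.45,-0.4],
  [0,0,0,0,0,0.47,-0.4],
  [0,0,0,0,0,0.47,-0.4],
])

```text
time: 3.5
position: [0.6266, 0.1429, 0.0076]
eef_rot: [1.908, 2.496, 0.001]
force: [-0.9, 0.0, 0.3]
grip_width: 0.298
```

Request:
step_arm([
  [0,0,0,-0.08,0,0.013,-0.4],
  [0,0,0,-0.157,0,0.013,-0.4],
  [0,0,0.008,-0.233,0.002,0.013,-0.4],
  [0,0,0.02,-0.308,0.002,0.013,-0.4],
  [0,0,0.032,-0.383,-0.003,0.013,-0.4],
])

```text
time: 4.0
position: [0.6473, 0.0658, 0.0052]
eef_rot: [2.157, 2.283, 0.001]
force: [0.5, -0.3, -1.0]
grip_width: 0.303
```

```bash
cat > snap.py <<'E'
from h import *
import sys
k=sys.argv[1]
s=ctrl.sense();R=Ro.from_rotvec(s['eef_rot']).as_matrix();print(s['time'],s['position'].round(4),np.degrees(np.arctan2(R[1,0],R[0,0])).round(2),s['force'].round(2))
im,d=imaging.camera('wrist');cv2.imwrite(f'pics/w{k}.png',im)
im,d=imaging.camera('scene');cv2.imwrite(f'pics/s{k}.png',cv2.resize(im[130:275,140:335],None,fx=4,fy=4))
E
python3 snap.py 2
```

```text
4.0 [0.6473 0.0658 0.0052] 93.24 [ 0.46 -0.26 -1.05]
```

View pics/w2.png

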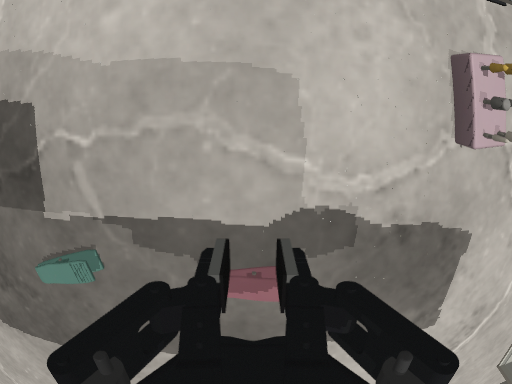

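View pics/s2.png

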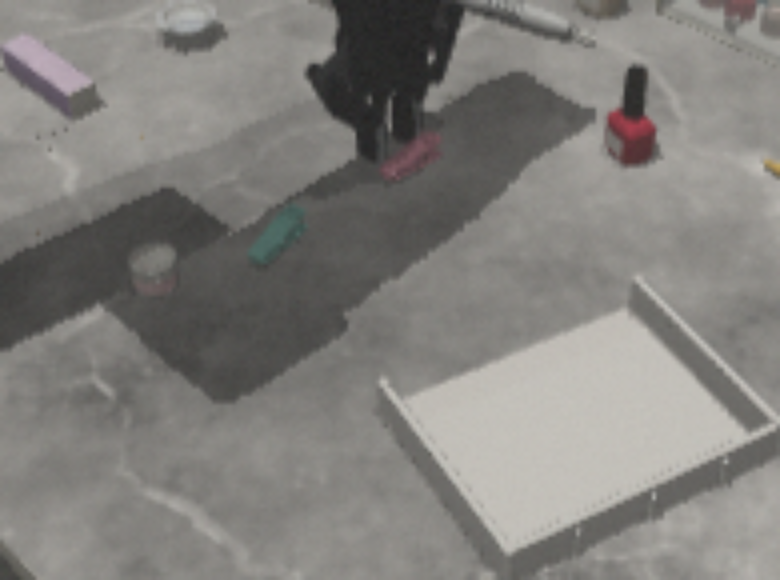

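The wrist view shows the pink clip at (253,284), square across both tips, and the scene view agrees. I'll carry on along the arc.

Run:
```python
from plan import *
w,c=clip_path((.638,.098),-75,10,100,-104,-50)
show([[*a[:2],.0055,a[3]] for a in w[5:]],[*w[4][:2],.0055,w[4][3]],-.4)
```

```text
[[0.0, 0.0, 0.012, -0.075, 0.004, 0.0, -0.4], [0.0, 0.0, 0.024, -0.15, 0.003, 0.0, -0.4], [0.0, 0.0, 0.036, -0.225, -0.005, 0.0, -0.4], [0.0, 0.0, 0.048, -0.3, -0.018, 0.0, -0.4], [0.0, 0.0, 0.048, -0.371, -0.04, 0.0, -0.4], [0.0, 0.0, 0.048, -0.443, -0.062, 0.0, -0.4], [0.0, 0.0, 0.048, -0.514, -0.085, 0.0, -0.4], [0.0, 0.0, 0.048, -0.586, -0.107, 0.0, -0.4], [0.0, 0.0, 0.048, -0.657, -0.13, 0.0, -0.4], [0.0, 0.0, 0.048, -0.729, -0.152, 0.0, -0.4], [0.0, 0.0, 0.048, -0.801, -0.174, 0.0, -0.4], [0.0, 0.0, 0.048, -0.872, -0.197, 0.0, -0.4]]
   ends at [ 6.168e-01 -1.086e-01  5.500e-03  7.600e+01]
[[0.0, 0.0, 0.0, -0.075, 0.0, 0.0, -0.4], [0.0, 0.0, 0.0, -0.15, 0.0, 0.0, -0.4], [0.0, 0.0, 0.0, -0.225, 0.0, 0.0, -0.4], [0.0, 0.0, 0.0, -0.3, 0.0, 0.0, -0.4], [0.0, 0.0, 0.0, -0.375, 0.0, 0.0, -0.4], [0.0, 0.0, 0.0, -0.45, 0.0, 0.0, -0.4], [0.0, 0.0, 0.0, -0.525, 0.0, 0.0, -0.4], [0.0, 0.0, 0.0, -0.6, 0.0, 0.0, -0.4], [0.0, 0.0, 0.0, -0.675, 0.0, 0.0, -0.4], [0.0, 0.0, 0.0, -0.75, 0.0, 0.0, -0.4], [0.0, 0.0, 0.0, -0.77, 0.0, 0.0, -0.4]]
   ends at [ 5.795e-01 -2.580e-01  5.500e-03  7.600e+01]
```

Request:
step_arm([
  [0,0,0.012,-0.075,0.004,0,-0.4],
  [0,0,0.024,-0.15,0.003,0,-0.4],
  [0,0,0.036,-0.225,-0.005,0,-0.4],
  [0,0,0.048,-0.3,-0.018,0,-0.4],
  [0,0,0.048,-0.371,-0.04,0,-0.4],
  [0,0,0.048,-0.443,-0.062,0,-0.4],
  [0,0,0.048,-0.514,-0.085,0,-0.4],
  [0,0,0.048,-0.586,-0.107,0,-0.4],
  [0,0,0.048,-0.657,-0.13,0,-0.4],
  [0,0,0.048,-0.729,-0.152,0,-0.4],
  [0,0,0.048,-0.801,-0.174,0,-0.4],
  [0,0,0.048,-0.872,-0.197,0,-0.4],
])

```text
time: 5.3
position: [0.6175, -0.1099, 0.0045]
eef_rot: [2.47, 1.941, -0.0]
force: [-0.7, -0.4, -0.3]
grip_width: 0.298
```

```bash
python3 snap.py 3
```

```text
5.3 [ 0.6175 -0.1099  0.0045] 76.34 [-0.69 -0.39 -0.26]
```

View pics/w3.png

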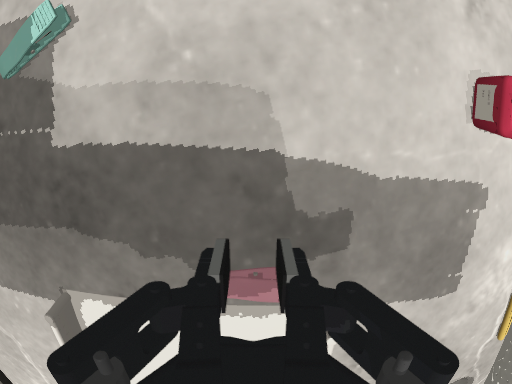

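View pics/s3.png

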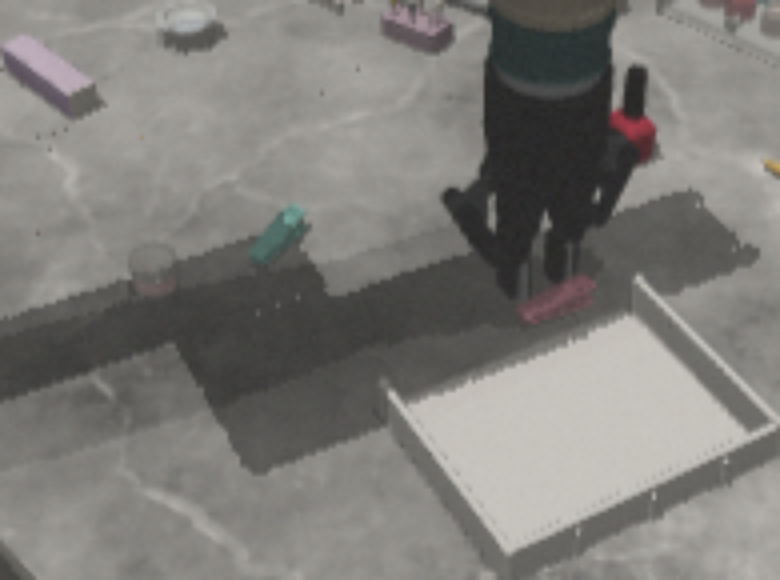

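The pink clip at (558,300) in the scene view is square at the mouth lip, well inside both walls. I'll push it in, then back off and lift.

Request:
step_arm([
  [0,0,0,-0.06,0,-0.01,-0.4],
  [0,0,0,-0.12,0,-0.01,-0.4],
  [0,0,0,-0.18,0,-0.01,-0.4],
  [0,0,0,-0.24,0,-0.01,-0.4],
  [0,0,0,-0.315,0,-0.01,-0.4],
  [0,0,0,-0.39,0,-0.01,-0.4],
  [0,0,0,-0.465,0,-0.01,-0.4],
  [0,0,0,-0.54,0,-0.01,-0.4],
  [0,0,0,-0.615,0,-0.01,-0.4],
  [0,0,0,-0.68,0,-0.01,-0.4],
  [0,0,0,-0.73,0,-0.01,-0.4],
  [0,0,0,-0.76,0,-0.01,-0.4],
])

```text
time: 6.6
position: [0.5817, -0.2574, 0.0065]
eef_rot: [2.471, 1.94, 0.0]
force: [0.6, -0.1, 0.4]
grip_width: 0.299
```

Request:
step_arm([
  [0,0,0,0,0,0,-0.4],
  [0,0,0,0.08,0,0,-0.4],
  [0,0,0,0.15,0,-0.1,-0.4],
  [0,0,0,0.15,0,-0.35,-0.4],
  [0,0,0,0.15,0,-0.5,-0.4],
  [0,0,0,0.15,0,-0.5,-0.4],
])

```text
time: 7.2
position: [0.5934, -0.2271, 0.1125]
eef_rot: [2.46, 1.938, 0.008]
force: [1.1, -0.5, 0.1]
grip_width: 0.301
```

```bash
python3 snap.py 4
python3 - <<'E'
from plan import *
c0=(.5235,.040); h0=-72
w,c=clip_path(c0,h0,8,105,-104,-50)
print(len(w),w2tr(c)); 
u=np.array([np.cos(np.radians(h0)),np.sin(np.radians(h0))])
st=np.array(c0)-u*.046;print('start',st)
p=ctrl.sense()['position'];print(p)
print(rows(toolR(76),p,[[*st,.1,h0+180],[*st,.0045,h0+180]],-.4))
show([[*a[:2],.0045,a[3]] for a in w],[*st,.0045,h0+180],-.4)
E
```

```text
7.2 [ 0.5934 -0.2271  0.1125] 76.46 [ 1.07 -0.47  0.09]
22 [-48.02012822 -50.73508339]
start [0.50928522 0.0837486 ]
[ 0.58979081 -0.22590788  0.10741325]
[[0.0, 0.0, -0.0889, 1.4049, -0.7651, 0.0371, -0.4], [0.0, 0.0, -0.0889, 1.4049, -0.7651, 0.5146, -0.4]]
[[0.0, 0.0, 0.0, -0.085, 0.0, 0.0, -0.4], [0.0, 0.0, 0.0, -0.16, 0.0, 0.0, -0.4], [0.0, 0.0, 0.01, -0.235, 0.004, 0.0, -0.4], [0.0, 0.0, 0.023, -0.31, 0.004, 0.0, -0.4], [0.0, 0.0, 0.036, -0.386, -0.003, 0.0, -0.4], [0.0, 0.0, 0.048, -0.46, -0.015, 0.0, -0.4], [0.0, 0.0, 0.061, -0.533, -0.034, 0.0, -0.4], [0.0, 0.0, 0.074, -0.604, -0.058, 0.0, -0.4], [0.0, 0.0, 0.086, -0.674, -0.087, 0.0, -0.4], [0.0, 0.0, 0.089, -0.738, -0.126, 0.0, -0.4], [0.0, 0.0, 0.089, -0.802, -0.165, 0.0, -0.4], [0.0, 0.0, 0.089, -0.865, -0.205, 0.0, -0.4]]
   ends at [ 5.237e-01 -9.350e-02  4.500e-03  7.600e+01]
[[0.0, 0.0, 0.0, -0.075, 0.0, 0.0, -0.4], [0.0, 0.0, 0.0, -0.15, 0.0, 0.0, -0.4], [0.0, 0.0, 0.0, -0.225, 0.0, 0.0, -0.4], [0.0, 0.0, 0.0, -0.3, 0.0, 0.0, -0.4], [0.0, 0.0, 0.0, -0.375, 0.0, 0.0, -0.4], [0.0, 0.0, 0.0, -0.45, 0.0, 0.0, -0.4], [0.0, 0.0, 0.0, -0.525, 0.0, 0.0, -0.4], [0.0, 0.0, 0.0, -0.6, 0.0, 0.0, -0.4], [0.0, 0.0, 0.0, -0.675, 0.0, 0.0, -0.4], [0.0, 0.0, 0.0, -0.73, 0.0, 0.0, -0.4]]
   ends at [ 4.884e-01 -2.352e-01  4.500e-03  7.600e+01]
```

View pics/w4.png

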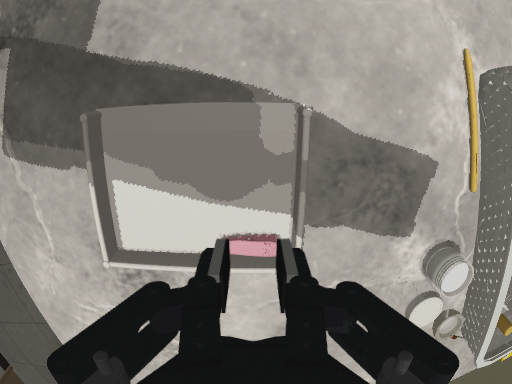

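View pics/s4.png

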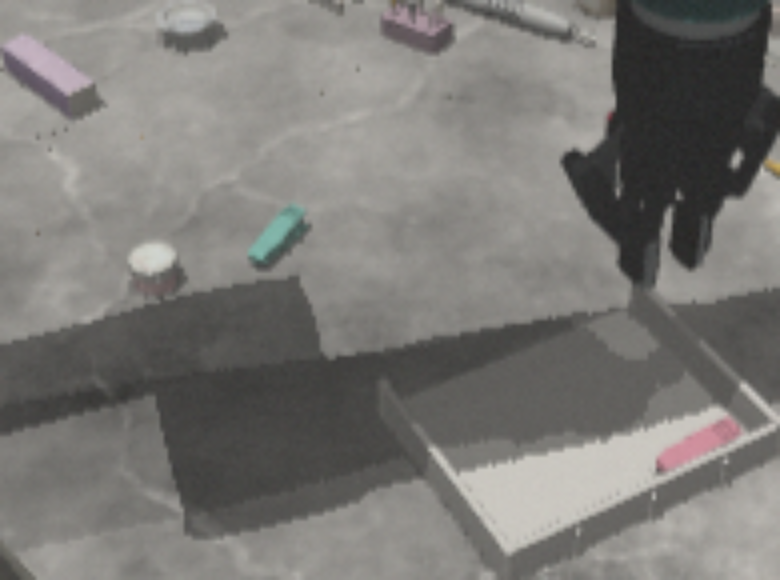

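The pink clip is fully inside against the back wall, at (697,446). The teal clip is next.

Request:
step_arm([
  [0,0,-0.022,0.23,-0.125,0,-0.4],
  [0,0,-0.044,0.46,-0.25,0,-0.4],
  [0,0,-0.066,0.7,-0.38,0,-0.4],
  [0,0,-0.089,0.94,-0.51,0,-0.4],
  [0,0,-0.089,0.94,-0.51,0,-0.4],
  [0,0,-0.089,0.94,-0.51,0,-0.4],
])

```text
time: 7.9
position: [0.5316, -0.0178, 0.1046]
eef_rot: [-1.832, -2.547, 0.003]
force: [0.1, -0.5, 0.1]
grip_width: 0.298
```

Run:
```python
from plan import *
s=ctrl.sense();R=Ro.from_rotvec(s['eef_rot']).as_matrix();H=np.degrees(np.arctan2(R[1,0],R[0,0]));print(H,s['position'])
im,d=imaging.camera('scene');P=imaging.camera_params('scene')
f=192/np.tan(np.radians(P['fov_y'])/2);v,u=np.mgrid[:384,:512]
c=np.stack([(u-P['cx'])/f*d,(v-P['cy'])/f*d,d],-1);W=(c-np.array(P['t']))@np.array(P['R'])
for nm,q in dict(teal=(.5235,.04),jar=(.442,.067)).items():
    m=(W[...,2]>.006)&(W[...,2]<.03)&(np.hypot(W[...,0]-q[0],W[...,1]-q[1])<.04)
    r=cv2.minAreaRect(W[m][:,:2].astype(np.float32)*1000);print(nm,r)
print(rows(toolR(H),s['position'],[[.5093,.0837,.1,108]],-.4))
```

```text
108.54265314864026 [ 0.53162116 -0.01779606  0.1045747 ]
teal ((524.0897216796875, 41.0408821105957), (56.971988677978516, 17.159244537353516), 17.19058609008789)
jar ((441.9103698730469, 67.57477569580078), (29.86585235595703, 30.011966705322266), 41.995086669921875)
[[0.0, 0.0, 0.0015, 0.5166, 0.0556, 0.0229, -0.4]]
```

Request:
step_arm([
  [0,0,0.001,0.24,0.026,0.02,-0.4],
  [0,0,0.001,0.516,0.055,0.02,-0.4],
  [0,0,0.001,0.516,0.055,0.02,-0.4],
  [0,0,0.001,0.516,0.055,0.18,-0.4],
  [0,0,0.001,0.516,0.055,0.34,-0.4],
  [0,0,0.001,0.516,0.055,0.44,-0.4],
  [0,0,0.001,0.516,0.055,0.49,-0.4],
  [0,0,0.001,0.516,0.055,0.495,-0.4],
  [0,0,0.001,0.516,0.055,0.495,-0.4],
])

```text
time: 8.85
position: [0.5131, 0.0802, 0.0078]
eef_rot: [1.847, 2.54, 0.0]
force: [-0.7, 0.1, 0.1]
grip_width: 0.3
```

```bash
python3 snap.py 5
```

```text
8.85 [0.5131 0.0802 0.0078] 107.94 [-0.65  0.11  0.12]
```

View pics/w5.png

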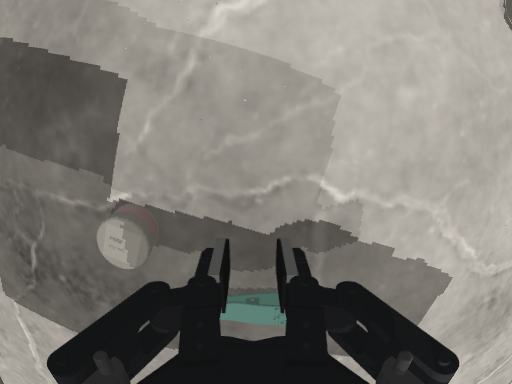

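The teal clip is centred between the tips at (252,310), parallel to the rake to within a couple of degrees. Pushing now.

Run:
```python
from plan import *
w,c=clip_path((.524,.041),-72,8,105,-104,-50,pre=19)
print(len(w),w2tr(c))
show([[*a[:2],.005,a[3]] for a in w],[.5131,.0802,.0078,108],-.4)
```

```text
22 [-47.77690225 -50.64382672]
[[0.0, 0.0, 0.0, -0.088, -0.009, 0.014, -0.4], [0.0, 0.0, 0.003, -0.163, -0.007, 0.014, -0.4], [0.0, 0.0, 0.015, -0.238, -0.004, 0.014, -0.4], [0.0, 0.0, 0.028, -0.314, -0.007, 0.014, -0.4], [0.0, 0.0, 0.041, -0.389, -0.016, 0.014, -0.4], [0.0, 0.0, 0.053, -0.463, -0.031, 0.014, -0.4], [0.0, 0.0, 0.066, -0.535, -0.051, 0.014, -0.4], [0.0, 0.0, 0.079, -0.606, -0.077, 0.014, -0.4], [0.0, 0.0, 0.089, -0.673, -0.111, 0.014, -0.4], [0.0, 0.0, 0.089, -0.737, -0.15, 0.014, -0.4], [0.0, 0.0, 0.089, -0.8, -0.19, 0.014, -0.4], [0.0, 0.0, 0.089, -0.864, -0.23, 0.014, -0.4]]
   ends at [ 5.228e-01 -9.830e-02  5.000e-03  7.600e+01]
[[0.0, 0.0, 0.0, -0.075, 0.0, 0.0, -0.4], [0.0, 0.0, 0.0, -0.15, 0.0, 0.0, -0.4], [0.0, 0.0, 0.0, -0.225, 0.0, 0.0, -0.4], [0.0, 0.0, 0.0, -0.3, 0.0, 0.0, -0.4], [0.0, 0.0, 0.0, -0.375, 0.0, 0.0, -0.4], [0.0, 0.0, 0.0, -0.45, 0.0, 0.0, -0.4], [0.0, 0.0, 0.0, -0.525, 0.0, 0.0, -0.4], [0.0, 0.0, 0.0, -0.6, 0.0, 0.0, -0.4], [0.0, 0.0, 0.0, -0.675, 0.0, 0.0, -0.4], [0.0, 0.0, 0.0, -0.705, 0.0, 0.0, -0.4]]
   ends at [ 4.887e-01 -2.351e-01  5.000e-03  7.600e+01]
```

Request:
step_arm([
  [0,0,0,-0.088,-0.009,0.014,-0.4],
  [0,0,0.003,-0.163,-0.007,0.014,-0.4],
  [0,0,0.015,-0.238,-0.004,0.014,-0.4],
  [0,0,0.028,-0.314,-0.007,0.014,-0.4],
  [0,0,0.041,-0.389,-0.016,0.014,-0.4],
  [0,0,0.053,-0.463,-0.031,0.014,-0.4],
  [0,0,0.066,-0.535,-0.051,0.014,-0.4],
  [0,0,0.079,-0.606,-0.077,0.014,-0.4],
  [0,0,0.089,-0.673,-0.111,0.014,-0.4],
  [0,0,0.089,-0.737,-0.15,0.014,-0.4],
  [0,0,0.089,-0.8,-0.19,0.014,-0.4],
  [0,0,0.089,-0.864,-0.23,0.014,-0.4],
])

```text
time: 10.15
position: [0.5218, -0.0987, 0.0051]
eef_rot: [2.475, 1.934, 0.001]
force: [0.8, 0.2, -0.1]
grip_width: 0.3
```

```bash
python3 snap.py 6
```

```text
10.15 [ 0.5218 -0.0987  0.0051] 76.01 [ 0.84  0.16 -0.13]
```

View pics/w6.png

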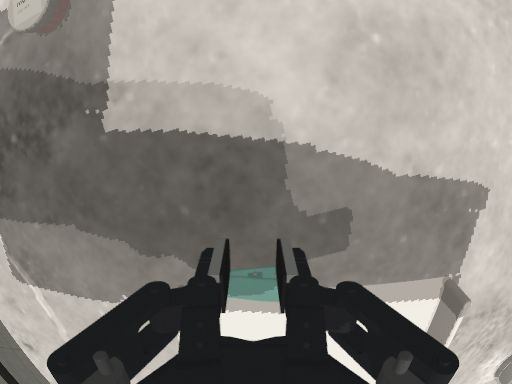

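View pics/s6.png

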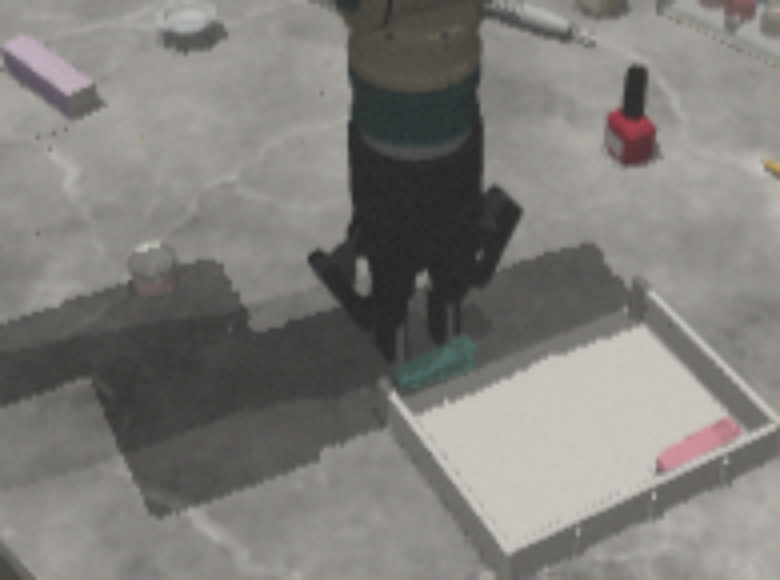

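The teal clip at (437,363) is square at the mouth, about 13 mm inside the left wall. I'll ease it slightly to the right while pushing in.

Request:
step_arm([
  [0,0,0,-0.05,0.006,-0.006,-0.4],
  [0,0,0,-0.1,0.012,-0.006,-0.4],
  [0,0,0,-0.16,0.018,-0.006,-0.4],
  [0,0,0,-0.22,0.024,-0.006,-0.4],
  [0,0,0,-0.28,0.03,-0.006,-0.4],
  [0,0,0,-0.35,0.036,-0.006,-0.4],
  [0,0,0,-0.42,0.04,-0.006,-0.4],
  [0,0,0,-0.49,0.04,-0.006,-0.4],
  [0,0,0,-0.56,0.04,-0.006,-0.4],
  [0,0,0,-0.63,0.04,-0.006,-0.4],
  [0,0,0,-0.68,0.04,-0.006,-0.4],
  [0,0,0,-0.705,0.04,-0.006,-0.4],
])

```text
time: 11.45
position: [0.4953, -0.2375, 0.006]
eef_rot: [2.477, 1.932, 0.0]
force: [0.2, 0.5, 0.0]
grip_width: 0.299
```

Request:
step_arm([
  [0,0,0,0,0,0,-0.4],
  [0,0,0,0.08,0,0,-0.5],
  [0,0,0,0.15,0,-0.1,-0.53],
  [0,0,0,0.15,0,-0.35,-0.53],
  [0,0,0,0.15,0,-0.5,-0.53],
  [0,0,0,0.15,0,-0.5,-0.53],
  [0,0,0,0.15,0,-0.5,-0.53],
])

```text
time: 12.15
position: [0.5034, -0.2061, 0.1066]
eef_rot: [2.473, 1.935, 0.002]
force: [-0.9, 0.3, -0.9]
grip_width: 0.232
```

```bash
python3 snap.py 7
python3 - <<'E'
from plan import *
for n in['scene','side']:
    im,d=imaging.camera(n);P=imaging.camera_params(n)
    f=192/np.tan(np.radians(P['fov_y'])/2);v,u=np.mgrid[:384,:512]
    c=np.stack([(u-P['cx'])/f*d,(v-P['cy'])/f*d,d],-1);W=(c-np.array(P['t']))@np.array(P['R'])
    m=(W[...,2]>.006)&(W[...,2]<.03)&(np.hypot(W[...,0]-.442,W[...,1]-.067)<.04)
    r=cv2.minAreaRect(W[m][:,:2].astype(np.float32)*1000);print('jar',r)
    hsv=cv2.cvtColor(im,cv2.COLOR_BGR2HSV)
    T=(W[...,:2]-TC); a=T@tx*1000;b=T@ty*1000
    ins=(abs(a)<95)&(abs(b)<100)&(hsv[...,1]>60)&(d>0)
    for nm,mm in dict(teal=(hsv[...,0]>70)&(hsv[...,0]<100),pink=(hsv[...,0]>160)).items():
        k=ins&mm
        if k.sum():print(n,nm,k.sum(),np.percentile(a[k],[1,99]).round(),np.percentile(b[k],[1,99]).round())
s=ctrl.sense();print(s['position'],s['grip_width'])
E
```

```text
12.15 [ 0.5034 -0.2061  0.1066] 76.06 [-0.9   0.3  -0.89]
jar ((441.53839111328125, 67.0892333984375), (30.709278106689453, 29.633155822753906), 39.94207763671875)
scene teal 1401 [-82. -23.] [-55. -26.]
scene pink 105 [-17.  73.] [-58. -29.]
jar ((441.4515380859375, 66.14405822753906), (29.5208740234375, 29.897117614746094), 46.83405303955078)
side teal 639 [-80.  -1.] [-52.  -3.]
side pink 26 [31. 73.] [-55. -44.]
[ 0.50136253 -0.20599471  0.10408204] 0.2351839365991877
```

View pics/s7.png

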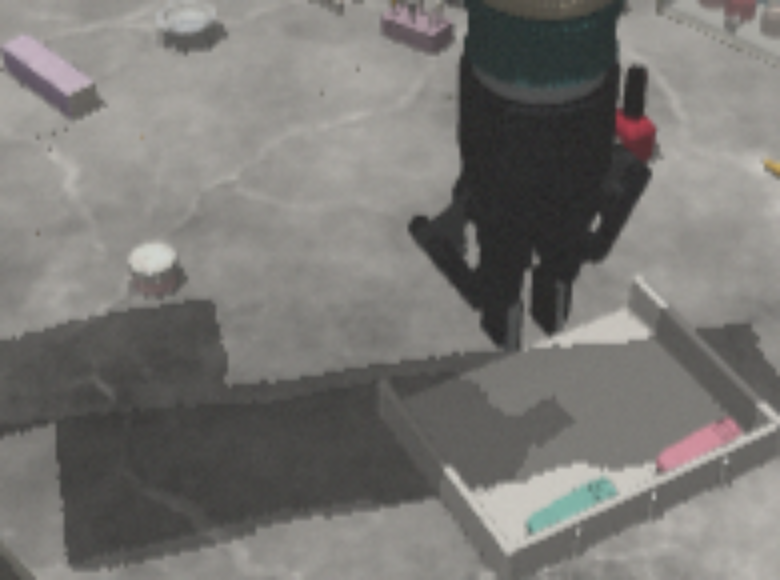

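Both clips are inside: the scene depth puts the teal clip at tray y about −55..−26, and pink at about the same depth. The jar at (155,265) is still upright. I'll cradle it between the tips with a 20 mm gap and push it diagonally in.

Run:
```python
from plan import *
j=np.array([.4415,.067]);t=tr2w(0,8);v=t-j;L=np.linalg.norm(v);h=np.degrees(np.arctan2(v[1],v[0]));u=v/L
st=j-u*.055;H=h+180
print(h,L,st,H)
s=ctrl.sense();R=Ro.from_rotvec(s['eef_rot']).as_matrix();p=s['position']
print(rows(R,p,[[*(p[:2]+(st-p[:2])*f),.1,H] for f in(.3,.55,1)],-.53))
q=p[:2]+(st-p[:2])*.55
print(rows(toolR(H),np.array([*q,.1]),[[*st,.1,H]],-.53))
print('mouth cross',[w2tr(j+u*k) for k in(.15,.2,.25)])
```

```text
-69.45832605385114 0.2939262847803463 [0.42220113 0.11850295] 110.54167394614886
[[-0.0005, -0.0003, -0.0959, 0.4435, -0.2329, 0.0217, -0.53], [-0.0005, -0.0003, -0.0959, 0.8132, -0.427, 0.0229, -0.53], [-0.0005, -0.0003, -0.0959, 1.4785, -0.7764, 0.0248, -0.53]]
[[0.0, 0.0, 0.0, 0.7462, 0.0894, 0.0, -0.53]]
mouth cross [array([-81.60699697, 126.55409523]), array([-53.25672131,  85.36839541]), array([-24.90644565,  44.18269559])]
```

Request:
step_arm([
  [0,0,-0.023,0.2,-0.105,0.02,-0.53],
  [0,0,-0.046,0.4,-0.21,0.02,-0.53],
  [0,0,-0.069,0.6,-0.315,0.02,-0.53],
  [0,0,-0.096,0.813,-0.427,0.02,-0.53],
  [0,0,-0.096,0.813,-0.427,0.02,-0.53],
  [0,0,-0.096,0.813,-0.427,0.02,-0.53],
])

```text
time: 12.95
position: [0.4581, -0.0277, 0.1009]
eef_rot: [-1.787, -2.582, 0.002]
force: [-0.4, -0.5, 0.0]
grip_width: 0.231
```

Request:
step_arm([
  [0,0,0,0.25,0.03,0,-0.53],
  [0,0,0,0.5,0.06,0,-0.53],
  [0,0,0,0.746,0.089,0,-0.53],
  [0,0,0,0.746,0.089,0,-0.53],
  [0,0,0,0.746,0.089,0,-0.53],
  [0,0,0,0.746,0.089,0,-0.53],
])

```text
time: 13.55
position: [0.4245, 0.116, 0.1018]
eef_rot: [1.793, 2.579, -0.001]
force: [0.0, 0.6, 0.7]
grip_width: 0.238
```

```bash
python3 snap.py 8
python3 - <<'E'
from plan import *
s=ctrl.sense();p=s['position'];print(p,s['grip_width'])
R=Ro.from_rotvec(s['eef_rot']).as_matrix()
print(rows(R,p,[[.4222,.1185,.0045,110.54]],-.53))
E
```

```text
13.55 [0.4245 0.116  0.1018] 110.39 [0.04 0.57 0.69]
[0.42443168 0.11564496 0.1018085 ] 0.23557516036051024
[[0.0, 0.0001, -0.0006, 0.0175, -0.0055, 0.4865, -0.53]]
```

View pics/w8.png

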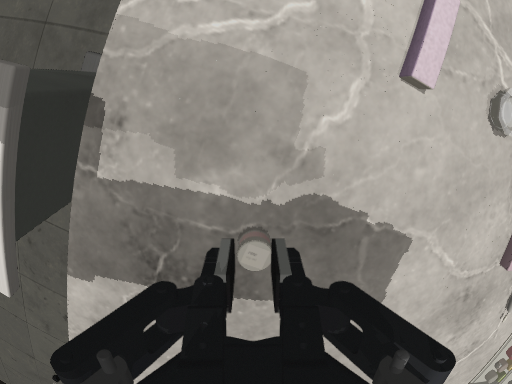

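The jar is centred between the fingertips at (254,253). Lowering and pushing.

Request:
step_arm([
  [0,0,0,0.017,-0.005,0.16,-0.53],
  [0,0,0,0.017,-0.005,0.32,-0.53],
  [0,0,0,0.017,-0.005,0.42,-0.53],
  [0,0,0,0.017,-0.005,0.47,-0.53],
  [0,0,0,0.017,-0.005,0.485,-0.53],
  [0,0,0,0.017,-0.005,0.485,-0.53],
])

```text
time: 14.25
position: [0.4221, 0.1195, 0.0051]
eef_rot: [1.792, 2.58, 0.0]
force: [-0.4, -0.0, -0.2]
grip_width: 0.237
```

Request:
step_arm([
  [0,0,0,-0.06,0,0,-0.53],
  [0,0,0,-0.1,0,0,-0.53],
  [0,0,0,-0.14,0,0,-0.53],
  [0,0,0,-0.19,0,0,-0.53],
  [0,0,0,-0.24,0,0,-0.53],
  [0,0,0,-0.3,0,0,-0.53],
  [0,0,0,-0.36,0,0,-0.53],
  [0,0,0,-0.42,0,0,-0.53],
  [0,0,0,-0.48,0,0,-0.53],
  [0,0,0,-0.54,0,0,-0.53],
  [0,0,0,-0.6,0,0,-0.53],
  [0,0,0,-0.65,0,0,-0.53],
])

```text
time: 15.45
position: [0.4676, -0.0027, 0.0049]
eef_rot: [1.79, 2.581, -0.0]
force: [-0.7, 0.6, 0.2]
grip_width: 0.235
```

```bash
python3 snap.py 9
python3 - <<'E'
from h import *
print(w2tr(ctrl.sense()['position']))
E
```

```text
15.45 [ 0.4676 -0.0027  0.0049] 110.52 [-0.71  0.6   0.24]
[-123.89341751  188.66940427]
```

View pics/w9.png

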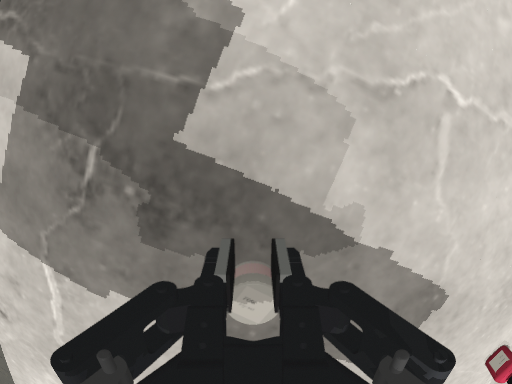

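View pics/s9.png

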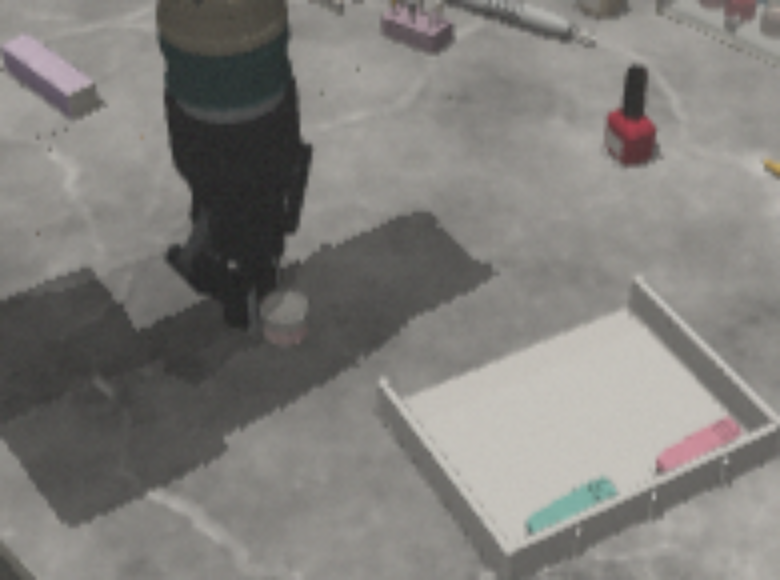

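The jar is upright, cradled at (284,318). Pushing on, slowly over the bevel.

Request:
step_arm([
  [0,0,0,-0.05,0,0,-0.53],
  [0,0,0,-0.1,0,0,-0.53],
  [0,0,0,-0.15,0,0,-0.53],
  [0,0,0,-0.2,0,0,-0.53],
  [0,0,0,-0.24,0,0,-0.53],
  [0,0,0,-0.28,0,0,-0.53],
  [0,0,0,-0.32,0,-0.003,-0.53],
  [0,0,0,-0.36,0,-0.006,-0.53],
  [0,0,0,-0.4,0,-0.006,-0.53],
  [0,0,0,-0.44,0,-0.006,-0.53],
  [0,0,0,-0.48,0,-0.006,-0.53],
  [0,0,0,-0.52,0,-0.006,-0.53],
])

```text
time: 16.75
position: [0.5037, -0.0997, 0.0061]
eef_rot: [-1.79, -2.582, -0.0]
force: [-0.2, 1.0, -0.0]
grip_width: 0.237
```

```bash
python3 snap.py 10
python3 - <<'E'
from h import *
print(w2tr(ctrl.sense()['position']))
E
```

```text
16.75 [ 0.5037 -0.0997  0.0061] 110.54 [-0.16  1.03 -0.04]
[-65.15346675 103.12881955]
```

View pics/s10.png

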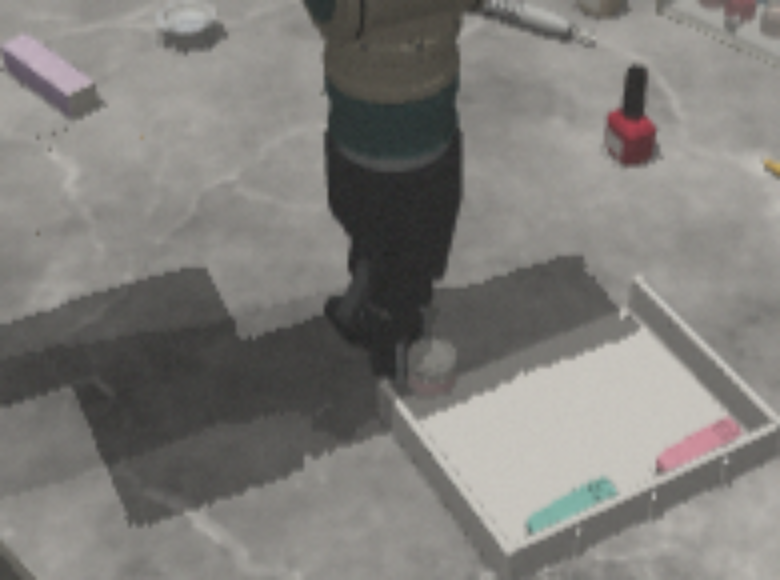

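The jar at (432,367) is entering the mouth upright. The finger corner clears the left wall by about 14 mm. Continuing slowly.

Request:
step_arm([
  [0,0,0,-0.035,0,0,-0.53],
  [0,0,0,-0.07,0,0,-0.53],
  [0,0,0,-0.11,0,0,-0.53],
  [0,0,0,-0.15,0,0,-0.53],
  [0,0,0,-0.19,0,0,-0.53],
  [0,0,0,-0.23,0,0,-0.53],
  [0,0,0,-0.27,0,0,-0.53],
  [0,0,0,-0.31,0,0,-0.53],
  [0,0,0,-0.35,0,0,-0.53],
  [0,0,0,-0.39,0,0,-0.53],
  [0,0,0,-0.42,0,0,-0.53],
  [0,0,0,-0.45,0,0,-0.53],
])

```text
time: 18.05
position: [0.5353, -0.1838, 0.0061]
eef_rot: [-1.79, -2.582, -0.0]
force: [0.3, -0.4, -0.1]
grip_width: 0.231
```

Request:
step_arm([
  [0,0,0,-0.005,0,0,-0.53],
  [0,0,0,0.05,0,0,-0.53],
  [0,0,0,0.12,0,0,-0.53],
  [0,0,0,0.15,0,-0.2,-0.53],
  [0,0,0,0.25,0,-0.45,-0.53],
  [0,0,0,0.5,0,-0.7,-0.53],
  [0,0,0,0.75,0,-0.7,-0.53],
  [0,0,0,0.95,0,-0.7,-0.53],
  [0,0,0,0.95,0,-0.7,-0.53],
  [0,0,0,0.95,0,-0.7,-0.53],
  [0,0,0,0.95,0,-0.7,-0.53],
])

```text
time: 19.15
position: [0.4681, -0.0052, 0.1459]
eef_rot: [1.788, 2.583, -0.001]
force: [0.4, -0.5, -0.0]
grip_width: 0.232
```

```bash
python3 snap.py 11
python3 - <<'E'
from plan import *
for n in['scene','side']:
    im,d=imaging.camera(n);P=imaging.camera_params(n)
    if n=='side': cv2.imwrite('pics/side11.png',cv2.resize(im[150:295,180:375],None,fx=4,fy=4))
    f=192/np.tan(np.radians(P['fov_y'])/2);v,u=np.mgrid[:384,:512]
    c=np.stack([(u-P['cx'])/f*d,(v-P['cy'])/f*d,d],-1);W=(c-np.array(P['t']))@np.array(P['R'])
    T=(W[...,:2]-TC); a=T@tx*1000;b=T@ty*1000
    k=(abs(a)<82)&(b>-64)&(b<120)&(d>0)&(W[...,2]>.008)&(W[...,2]<.1)
    nl,lab,st,ce=cv2.connectedComponentsWithStats(k.astype(np.uint8))
    for i in range(1,nl):
        if st[i,4]>8:
            m=lab==i;print(n,st[i,4],'tx',a[m].min().round(),a[m].max().round(),'ty',b[m].min().round(),b[m].max().round(),'z',W[m][:,2].max().round(4),im[m].mean(0).round())
    for t in['pink_jar','pink_clip','teal_clip','red_polish','blue_polish','buffer','glass_dish']:
        print(n,t,[(np.round(c2w(P,r['at']),3).tolist(),round(r['score'],2)) for r in look_for(n,t)[:1]])
E
```

```text
19.15 [ 0.4681 -0.0052  0.1459] 110.59 [ 0.37 -0.47 -0.01]
scene 151 tx -18.0 13.0 ty -7.0 24.0 z 0.0276 [155. 160. 162.]
scene 122 tx 22.0 75.0 ty -59.0 -42.0 z 0.0205 [147. 137. 188.]
scene 123 tx -67.0 -14.0 ty -60.0 -45.0 z 0.0213 [158. 167. 128.]
scene pink_jar [([0.537, -0.21, 0.023], 0.51)]
scene pink_clip [([0.575, -0.274, 0.016], 0.57)]
scene teal_clip [([0.49, -0.256, 0.017], 0.43)]
scene red_polish [([0.542, -0.224, -0.001], 0.74)]
scene blue_polish [([0.487, -0.423, 0.042], 0.92)]
scene buffer [([0.512, 0.294, 0.026], 0.83)]
scene glass_dish []
side 86 tx -18.0 13.0 ty -8.0 24.0 z 0.0274 [178. 179. 184.]
side 42 tx 22.0 73.0 ty -57.0 -39.0 z 0.0205 [179. 169. 211.]
side 28 tx -65.0 -17.0 ty -55.0 -44.0 z 0.0232 [187. 191. 168.]
side pink_jar [([0.536, -0.215, 0.025], 0.63)]
side pink_clip []
side teal_clip []
side red_polish []
side blue_polish [([0.486, -0.425, 0.04], 0.68)]
side buffer []
side glass_dish [([0.638, 0.286, 0.014], 0.54)]
```

View pics/s11.png

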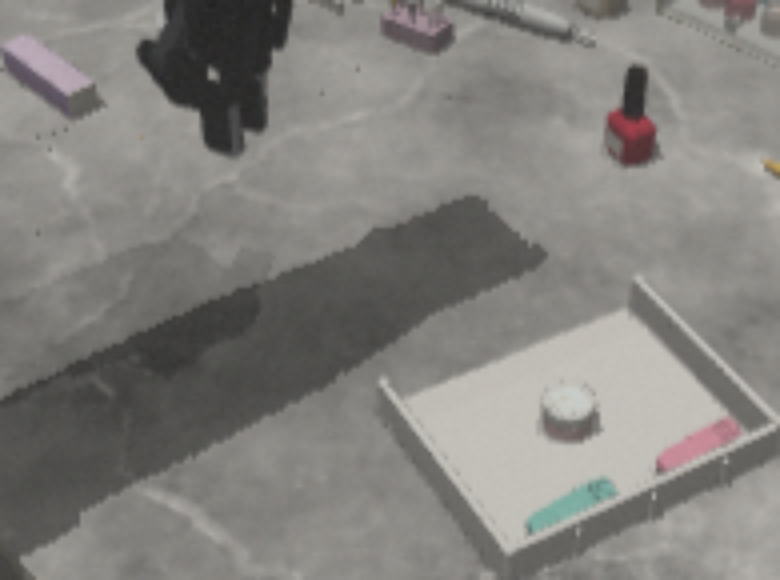

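View pics/side11.png

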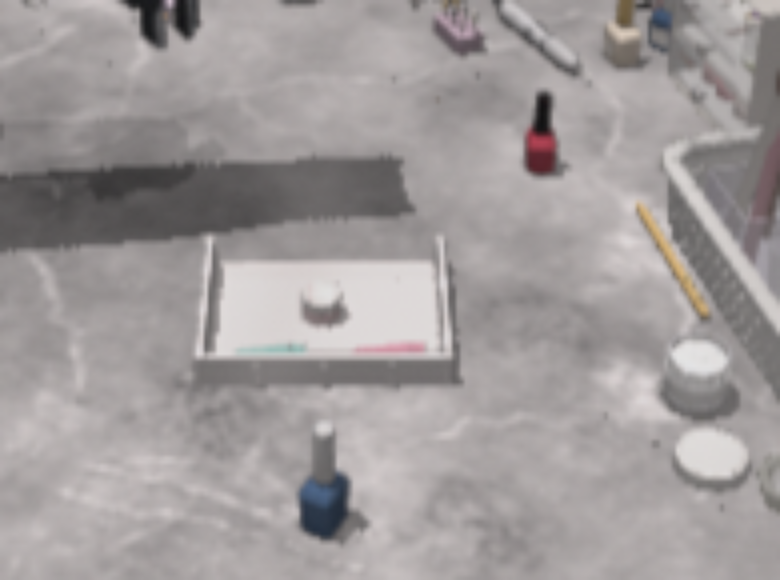

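All three are deep inside the tray, with the jar upright: its lid top is about 25 mm up, which fits 23 mm of jar plus 2 mm of floor. The bystanders haven't moved and the gripper is clear, so I'm handing in.

```bash
python3 -c "
from rig import ctrl
print(ctrl.close_job())"
```

```text
the job is handed in; nothing more can be done
None
```

All three things are inside the white tray, and I handed the job in at about 20 s of the 64 s allowed. I pushed the pink clip in first, then the teal clip, then the jar, using the two fingertips as a small rake. Nothing was gripped or lifted.

**Positions:** from the last depth pictures, in tray axes where the mouth is at y = +75 mm:

| Thing | x (mm) | y (mm) |
|---|---|---|
| Pink clip | 22 to 75 | about −59 to −39 |
| Teal clip | −67 to −14 | about −60 to −44 |
| Jar | −18 to 13 | −8 to 24 |

- **Jar:** it is upright in both the scene and side views.
- **Bystanders:** the networks placed the blue bottle, buffer and glass dish within about 3 mm of where they began. The red bottle looks unmoved in the pictures, but I have no final measurement of it.
- **Forces:** the wrist force readings at the end of each move stayed around 1 N.

**Checks that failed or disagreed:**
- **Red bottle:** the scene network's last answer for it landed on the tray, clearly a false report. The side network did not find it.
- **Side view:** its network also missed both clips and the buffer. The clips are partly hidden behind the tray wall there, but the side depth picture still shows them inside.
- **Scene view:** its network missed the glass dish in the last check, but the side view found it in place.

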